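# Ready the parts feeder: latch its gate and set out one cup

## Robot

A 7-joint arm with a two-finger parallel gripper is mounted at the origin on a cart in front of the work surface, level with it; the furniture and walls round the work are solid. World frame = base frame: x ahead of the robot, y to its left, z up, the work surface at z = 0. Lengths are in m, angles in degrees, forces in N, time in s.
With the tool pointing down it reaches from about 0.425 to 0.875 m from the base axis. Payload 4.7 kg.
Tool frame: the origin (TCP) lies at the very end of the fingers, on their centre line; the grasp point (between the pads) lies 19 mm behind it; z points along the fingers, y is the line along which they close (so a half turn about z gives the same grasp; the last joint's range is limited). The gripper opens to 87 mm and grips with 3 to 60 N. Pads are 19 mm wide; open, the fingers measure 117 mm over their backs; the gripper's body (75 mm by 190 mm) begins 51 mm behind the grasp point.
Start: joints at [69.677, 18.392, -4.016, 83.108, 1.295, 78.541, -3.26], TCP at [0.234, -0.606, 0.223] pointing down, gripper open.
Joint ranges: [-163.93, 163.93], [-17.29, 119.83], [-79.2, 71.16], [3.27, 140.29], [-89.18, 269.18], [5.43, 117.66], [-154.24, 154.24]. Speed limits (degrees/s): [147.25, 147.25, 180, 180, 180, 180, 180].

## Interface

Orientations are given as [roll, pitch, yaw] about the fixed x, y, z axes, in that order (R = Rz(yaw) Ry(pitch) Rx(roll)).
In Python, from cell import telemetry, cams, env gives the robot as it stands.
- The arm moves only by the tool arm_command, never from a script. Its argument "series" is text: rows parted by semicolons, each of 5 numbers parted by spaces: the shift along the tool's x, y, z in mm, then the turn about the tool's z in rad, then the closure in counts, from 0 (fully open) to 255 (shut). A call has 1 to 20 rows; each row shifts and turns the commanded pose from where the row before left it, along the tool's axes as they then stand; what a row does not reach is not made up. A row lasts 1/12 s, in which the tool goes at most 41.7 mm and 7.16 degrees, less where a joint would pass 70% of its speed; a pose out of reach is approached as far as the arm can. A call is refused whole if a number of a shift passes 41.7 or a number of a turn 0.125, either way. A call with a gripper value outside its range is refused whole. The fingers move at their own pace and stop on an object; "squeeze" is the grip in N (left out, the last holds). Time passes only in rows, so rows that do not move let the fingers close. It gives the time, the measured TCP pose, the force, the opening and the grip force at its end, in the units of the state.
- telemetry.get_obs(): the state, without advancing time (a new reading comes with each control period).
- cams.read_camera(name): name is "scene" or "top" or "wrist"; returns the picture (384x512x3 uint8, blue, green, red); there is no depth.
- cams.calibration(name): a dict with "K" (3x3 intrinsics, pixels), "origin" and "rotation" of the camera in the world; the wrist camera has in their place "hand_eye" (4x4, takes a point from camera to tool coordinates, whose origin is the TCP and whose axes are the flange's). Camera axes: x right, y down, z forward; pixel columns grow to the right and rows downward; lengths in m; the calibration is good to about 2 mm. A picture is of the moment at which its call begins: read the wrist's pose just before it. calibration takes no time and is no camera call.
- env.sign_off(): hands the job in; it is judged then, once.
The state is a dict: "time_s": time; "qpos": joint angles; "joint_velocities": joint speeds; "effort": joint torques, N m; "tool_pos": TCP position; "tool_rot": TCP orientation; "force": force on the tool from outside, world axes, zero at the start; "wrist_torque": the same for the moment, N m; "grip_width": finger opening in m; "grasp_force": force on a finger pad.
Only numpy, scipy, OpenCV 4.12 (cv2) and the standard library are available. Lean on these libraries where they do the work, as an engineer would, in place of code of your own. Each camera call takes 0.05 s, during which the arm holds its last target. There are 200 camera calls.

## Task

Get the small-parts feeder ready for filling: push the red-topped chute gate all the way down until its brass spring catch snaps over it, and stand one cup upright on the middle of the round black pad in front of the chute. Take only the top cup from the nested stack, lifting it straight out so that the other two stay nested in the holder, and set it down rather than dropping it. Leave the other things on the bench where they are.

Things in the scene. Friction and masses are not known exactly. Their poses are not given: they have to be found in the camera images.
- feeder: Fixed parts feeder; origin on the bench under the centre of the round cup pad; +x points from the pad back to chute and green hopper, z up. Grey base x -45..215 mm, y +-62. 50 mm wide chute slopes 30 degrees down to its lip at x = 38, z = 88 mm (cheeks to z = 102 there, about 125 at x = 75). Hopper x 125..203, y +-56, up to z = 218 mm.
- cup_pad (a point): Centre of the top face of the round black rubber pad (62 mm across, thin yellow border) on the feeder's base, 8 mm above the bench. The cup is to stand here.
- gate_top (a point): Middle of the level top face of the gate's red handle (28 mm along feeder x, 46 mm along feeder y, 9 mm thick), at feeder x = 80 mm, y = 0. Height over the bench: 221 mm minus the gate joint (178 mm when shut). Can be pushed straight down with closed fingertips.
- gate (a joint): Downward travel of the chute gate in m: 0 = raised (open), 0.043 = on its lower stop (shut). Starts 0 to 0.010; stays where it is left (friction about 4 N, more when moved fast). From about 0.029 the catch resists too, up to about 12 N in all; just past 0.039 the catch snaps over the gate's side pin.
- catch (a joint): Brass spring catch beside the gate (feeder x = 80, y = 35 to 45 mm, top near z = 177 mm): angle in rad, 0 at rest; pushed aside to about 0.08 as the gate's pin passes, back at 0 once the gate is latched. Works by itself.
- cup_holder: Fixed dark steel holder of the cup stack: foot 90 mm across, tube 65 mm across, 52 mm high. Origin at the centre of its underside on the bench, z up.
- cup_top: Top one of three equal white cups (30 to 55 g), the one to take. 70 mm high: tapered body, 34 mm across at the foot, under an upright collar 60 mm across from z = 46 to 70 mm. Origin: centre of underside, z up. Nested, only the 24 mm collar shows above the next cup; the body reaches 46 mm into it with 2 mm play. Rim starts 124 mm above the bench; gripping over 24 mm below it takes two cups.
- cup_middle: Middle cup of the stack, same make; its origin is 30 mm above the bench at the start. Must stay nested.
- cup_bottom: Lowest cup, its collar resting on the holder's tube; origin 6 mm above the bench at the start. Must stay nested.
- tape_roll: Bystander, not to be moved: roll of yellow tape (93 mm across, 25 mm high); origin at the centre of its underside.
- battery: Bystander, not to be moved: battery (15 mm across, 50 mm high, standing); origin at the centre of its underside.
- screwdriver: Bystander, not to be moved: yellow screwdriver (199 mm long, lying); origin at the centre of its underside.
- spark_plug: Bystander, not to be moved: spark plug (71 mm long, lying); origin at the centre of its underside.
- multimeter_1: Bystander, not to be moved: multimeter (yellow and black, 130 x 68 x 41 mm, lying); origin at the centre of its underside.
Things that resemble listed ones, but are neither listed nor needed, are in the scene too. Leave any blue or turquoise look-alike of the cup_top alone.

How it is judged (in metres and radians):
At the end, for the whole second after the job is handed in: Gate joint beyond 0.038 with the catch back below 0.035 rad; top cup at rest on the pad, within 12 mm of its centre, 4 mm in height, tilt under 0.06 rad; middle and bottom cups nested in the holder within 6 mm sideways, 5 mm in height, tilt under 0.08 rad (value of joint gate above 0.038 m and value of joint catch below 0.035 rad and horizontal distance between cup_top and cup_pad below 0.012 m and z of cup_top in the frame of cup_pad between -0.004 and 0.004 m and angle between cup_top's own z axis and vertical below 0.06 rad and linear speed of cup_top below 0.02 m/s and z of cup_middle in the frame of cup_holder between 0.025 and 0.035 m and horizontal distance between each of cup_middle, cup_bottom and cup_holder below 0.006 m and angle between each of cup_middle, cup_bottom's own z axis and vertical below 0.08 rad and z of cup_bottom in the frame of cup_holder between 0.001 and 0.011 m); the robot touches nothing.
It fails at once if the middle or bottom cup is drawn up more than 12 mm (z of cup_middle in the frame of cup_holder above 0.042 m or z of cup_bottom in the frame of cup_holder above 0.018 m).
It fails at once if the cup is dropped: it falls free, touching nothing, more than 15 mm above the pad's height within 150 mm of the pad (horizontal distance between cup_top and cup_pad below 0.15 m and z of cup_top in the frame of cup_pad above 0.015 m and contact force between cup_top and anything else below 0.01 N).
It fails at once if one of the listed bystanders is moved more than 30 mm (distance of any of tape_roll, battery, screwdriver, spark_plug, multimeter_1 from where it was at the start of the episode above 0.03 m).
It also fails if it takes over 51 s, if anything falls off the work surface, if the arm or the gripper's body presses on something with over 40 N, if the wrist force passes 120 N, or if a joint passes its speed limit or range.

## Working session

There is one attempt and no reset: what is moved stays moved. The work goes in short steps, Python scripts to look and compute and a tool call to move; the robot and the scene stay as the last step left them, time stands still between calls to the robot, and variables do not carry over. Pictures are saved under pics/ and viewed, at most 10 in all, crops included, and the job is handed in when it is done.

Besides the shell and the picture viewer there is one more tool, called after "Emit:" in YAML: its name, and indented under it one key for each argument. arm_command: Moves the arm, as the interface text tells. Its arguments: {"type":"object","properties":{"series":{"type":"string"},"squeeze":{"type":"number"}},"required":["series"]}

```bash
mkdir -p pics; ls
python3 - <<'E'
from cell import telemetry,cams,env
import cv2,numpy as np
o=telemetry.get_obs()
print(o['time_s'],o['tool_pos'],o['tool_rot'],o['grip_width'])
for n in ['scene','top']:
    im=cams.read_camera(n); cv2.imwrite(f'pics/{n}0.png',im)
    c=cams.calibration(n); print(n,c)
print(cams.calibration('wrist'))
E
```

```text
pics
0.0 [ 0.2340783  -0.60580428  0.22144639] [-1.79889634e+02  7.07477025e-03  2.11339140e+01] 0.08724651945483218
scene {'K': array([[391.71123719,   0.        , 259.59366976],
       [  0.        , 391.71123719, 189.40413703],
       [  0.        ,   0.        ,   1.        ]]), 'origin': array([-0.19613979,  0.60902958,  0.80134632]), 'rotation': array([-124.46089124,    1.13476228, -132.22209873])}
top {'K': array([[367.28112352,   0.        , 257.15243836],
       [  0.        , 367.28112352, 188.27061059],
       [  0.        ,   0.        ,   1.        ]]), 'origin': array([ 0.33349462, -0.01142965,  1.41280107]), 'rotation': array([-170.43040156,   -0.1846899 ,  -91.36222036])}
{'K': array([[342.75068439,   0.        , 262.95963734],
       [  0.        , 342.75068439, 192.74077252],
       [  0.        ,   0.        ,   1.        ]]), 'hand_eye': array([[-1.18554265e-04, -9.59782105e-01, -2.80745964e-01,
         7.81047543e-02],
       [ 9.99999982e-01, -1.55000935e-04,  1.07616366e-04,
         3.37728142e-04],
       [-1.46804150e-04, -2.80745946e-01,  9.59782107e-01,
        -1.61476839e-01],
       [ 0.00000000e+00,  0.00000000e+00,  0.00000000e+00,
         1.00000000e+00]])}
```

View pics/top0.png

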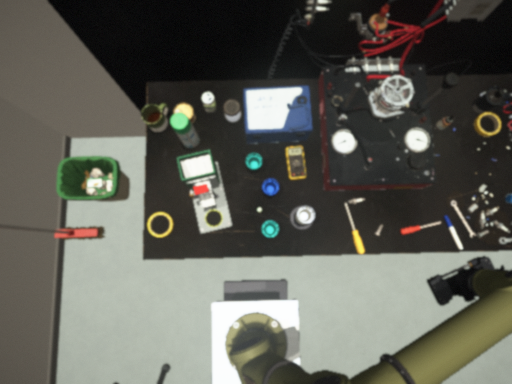

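View pics/scene0.png

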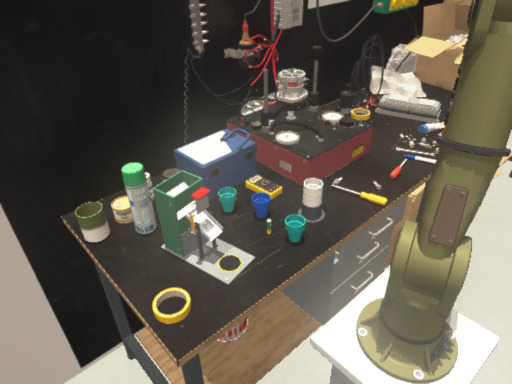

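The top view shows the feeder at (205,195): pad (213,218), red handle (202,188), hopper (197,165). The white cup stack is at (303,216), with look-alike cups at (254,161), (270,187) and (270,229) in turquoise or blue. Only the white one fits cup_top. In the scene view the stack is at (313,190), the pad at (230,263) and the handle at (201,194).

```bash
cat > h.py <<'E'
import numpy as np,cv2
from scipy.spatial.transform import Rotation as R
from cell import telemetry,cams,env
def pose(name,obs=None):
    c=cams.calibration(name)
    if name!='wrist': return c['K'],R.from_euler('xyz',c['rotation'],degrees=True).as_matrix(),np.array(c['origin'])
    T=R.from_euler('xyz',obs['tool_rot'],degrees=True).as_matrix(); H=c['hand_eye']
    return c['K'],T@H[:3,:3],T@H[:3,3]+obs['tool_pos']
def ray(P,uv):
    K,Rm,o=P; d=Rm@np.linalg.solve(K,[uv[0],uv[1],1.]); return o,d/np.linalg.norm(d)
def plane(P,uv,z):
    o,d=ray(P,uv); return o+d*(z-o[2])/d[2]
def tri(P1,u1,P2,u2):
    o1,d1=ray(P1,u1);o2,d2=ray(P2,u2)
    s=np.linalg.lstsq(np.c_[d1,-d2],o2-o1,rcond=None)[0]
    a,b=o1+s[0]*d1,o2+s[1]*d2; return (a+b)/2,np.linalg.norm(a-b)
def proj(P,X):
    K,Rm,o=P; p=K@(Rm.T@(np.array(X)-o)); return p[:2]/p[2]
def blobs(im,roi,lo,hi,mina=8):
    x0,y0,x1,y1=roi; hsv=cv2.cvtColor(im[y0:y1,x0:x1],cv2.COLOR_BGR2HSV)
    m=cv2.inRange(hsv,np.array(lo),np.array(hi)) if lo[0]<=hi[0] else cv2.inRange(hsv,np.array([lo[0],lo[1],lo[2]]),np.array([179,hi[1],hi[2]]))|cv2.inRange(hsv,np.array([0,lo[1],lo[2]]),np.array(hi))
    cs,_=cv2.findContours(m,cv2.RETR_EXTERNAL,cv2.CHAIN_APPROX_NONE)
    cs=[c.reshape(-1,2)+[x0,y0] for c in cs if cv2.contourArea(c)>=mina]
    return sorted(cs,key=lambda c:-cv2.contourArea(c.astype(np.float32)))
E
python3 - <<'E'
from h import *
t=cv2.imread('pics/top0.png');s=cv2.imread('pics/scene0.png');Pt,Ps=pose('top'),pose('scene')
for n,im,P,rr,rp,rc in [('top',t,Pt,(185,175,222,202),(195,200,235,235),(285,198,322,235)),('scene',s,Ps,(185,180,215,205),(212,250,250,280),(295,172,330,215))]:
    for c in blobs(im,rr,(170,120,70),(8,255,255))[:2]:
        r=cv2.minAreaRect(c.astype(np.float32)); print(n,'red',r,plane(P,r[0],.217),plane(P,r[0],.205), np.unique(c,axis=0).mean(0))
    for c in blobs(im,rp,(18,90,70),(38,255,255))[:3]:
        e=cv2.fitEllipse(c.astype(np.float32)); print(n,'pad',e,plane(P,e[0],.008))
    for c in blobs(im,rc,(0,0,150),(179,60,255))[:2]:
        e=cv2.fitEllipse(c.astype(np.float32)); print(n,'cup',e,cv2.boundingRect(c.astype(np.int32)),plane(P,e[0],.124))
a=cv2.resize(t[140:250,150:330],None,fx=4,fy=4,interpolation=cv2.INTER_CUBIC)
b=cv2.resize(s[160:285,150:340],None,fx=4,fy=4,interpolation=cv2.INTER_CUBIC)
cv2.imwrite('pics/c1.png',a);cv2.imwrite('pics/c2.png',b)
E
```

```text
top red ((200.00001525878906, 188.50003051757812), (9.170605659484863, 14.230249404907227), 71.56504821777344) [0.53856246 0.16848158 0.217     ] [0.54062034 0.17028701 0.205     ] [199.71052632 189.15789474]
top pad ((213.0611114501953, 217.7444305419922), (14.804798126220703, 15.258506774902344), 101.95575714111328) [0.4597632  0.14976263 0.008     ]
top cup ((305.1286926269531, 214.6984100341797), (16.849613189697266, 18.167098999023438), 120.79014587402344) (296, 206, 19, 18) [ 0.45245418 -0.18721439  0.124     ]
scene red ((200.1153564453125, 192.92308044433594), (8.875202178955078, 18.027755737304688), 56.3099365234375) [0.53819691 0.16848204 0.217     ] [0.55327708 0.15943506 0.205     ] [200.025 192.9  ]
scene pad ((229.15182495117188, 262.936279296875), (16.40161895751953, 23.479042053222656), 84.89295959472656) [0.45904067 0.15153434 0.008     ]
scene cup ((312.2104797363281, 191.56655883789062), (19.61906623840332, 31.40590476989746), 4.8658576011657715) (303, 178, 20, 29) [ 0.42525605 -0.15121915  0.124     ]
```

View pics/c1.png

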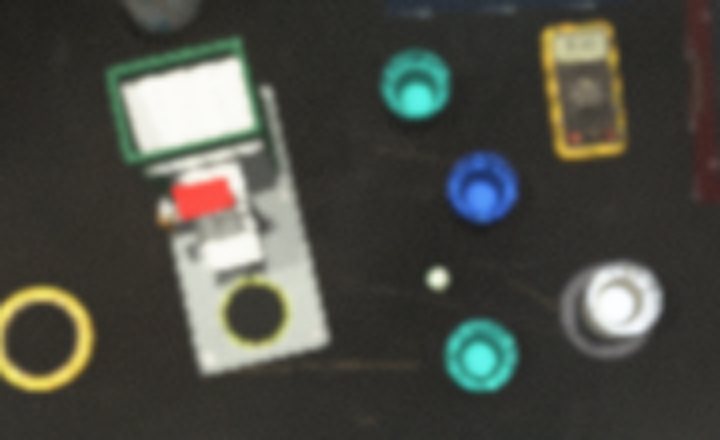

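View pics/c2.png

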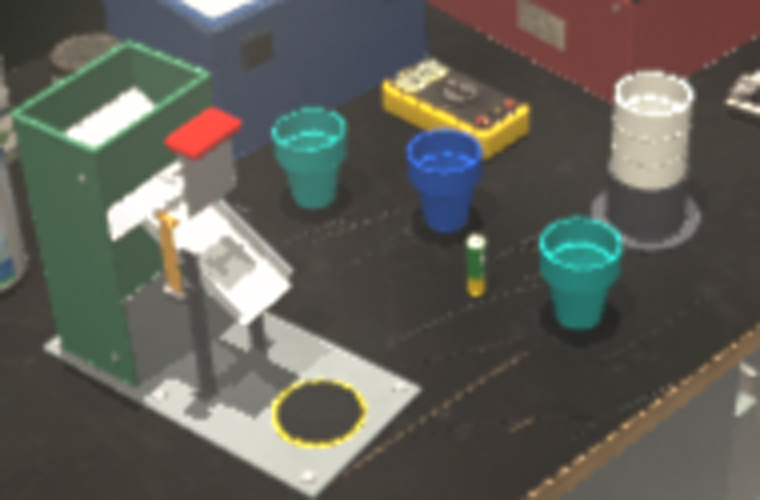

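Both views agree. The pad is at about (0.459, 0.150) and the handle at (0.538, 0.168) with its top near z = 0.217. They are 81 mm apart against 80 expected, which puts the feeder yaw near 13°. The stack rim is at about (0.452, -0.187). The crops confirm that the white nested stack is in the holder, and that the other cups are turquoise or blue and stand free. I'll do the gate first.

Emit:
arm_command:
  series: "0 0 -30 0 255;0 0 -30 0 255;0 0 -30 0 255;23 -25 0 0 255;23 -25 0 0 255;23 -25 0 0 255;23 -25 0 0 255;23 -25 0 0 255;23 -25 0 0 255;23 -25 0 0 255;23 -25 0 0 255;23 -25 0 0 255;23 -25 0 0 255;23 -25 0 0 255;23 -25 0 0 255;23 -25 0 0 255;23 -25 0 0 255;23 -25 0 0 255;23 -25 0 0 255"

```text
time_s: 1.68
tool_pos: [0.4334, -0.0988, 0.3123]
tool_rot: [180.0, 0.0, 21.1]
force: [1.0, 0.1, -0.6]
grip_width: 0.0005
grasp_force: 0.0
```

Emit:
arm_command:
  series: "24 -26 0 0 255;24 -26 0 0 255;24 -26 0 0 255;24 -26 0 0 255;24 -26 0 0 255;24 -26 0 0 255;24 -26 0 0 255;24 -26 0 0 255;0 0 0 0.07 255;0 0 0 0.07 255;0 0 0 0 255;0 0 0 0 255"

```text
time_s: 2.68
tool_pos: [0.5373, 0.1625, 0.3121]
tool_rot: [180.0, 0.1, 13.2]
force: [-0.7, 0.0, 0.2]
grip_width: 0.0005
grasp_force: 0.0
```

Run:
```python
from h import *
o=telemetry.get_obs(); im=cams.read_camera('wrist'); cv2.imwrite('pics/w1.png',im); P=pose('wrist',o)
print(o['time_s'],o['tool_pos'],o['tool_rot'],o['force'],o['grip_width'],o['qpos'])
for c in blobs(im,(0,0,512,384),(170,120,70),(8,255,255),100)[:3]:
    r=cv2.minAreaRect(c.astype(np.float32)); b=cv2.boxPoints(r); print(r,[plane(P,r[0],z) for z in (.221,.211)]); print(np.array([plane(P,q,.216) for q in b]))
```

```text
2.6833 [0.53730252 0.16250008 0.312082  ] [1.79992054e+02 5.10567326e-02 1.32136879e+01] [-0.67390461  0.02159716  0.18937094] 0.0005207202647689733 [  25.01336421   10.6422859   -50.87364751   86.28134644    8.244864
   87.03927505 -102.5953959 ]
((258.0, 191.0), (34.0, 58.0), 90.0) [array([0.54192063, 0.1672514 , 0.221     ]), array([0.53908347, 0.16673765, 0.211     ])]
[[0.54868179 0.19180963 0.216     ]
 [0.55888987 0.14829903 0.216     ]
 [0.53208066 0.14144633 0.216     ]
 [0.52157272 0.18624059 0.216     ]]
((20.729412078857422, 81.7176513671875), (45.55540084838867, 14.534341812133789), 12.528807640075684) [array([0.58161428, 0.34706702, 0.221     ]), array([0.58034923, 0.35367499, 0.211     ])]
[[0.57559193 0.36691614 0.216     ]
 [0.58590533 0.36489342 0.216     ]
 [0.58635365 0.3338809  0.216     ]
 [0.57596451 0.33557229 0.216     ]]
```

View pics/w1.png

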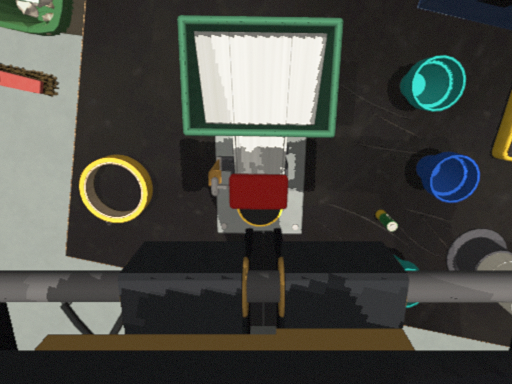

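The wrist view shows the red handle at (258,191), with the hopper above it and the pad's border just below. It lies at about (0.540, 0.167), its top near z = 0.212. I'll centre on it and push.

Emit:
arm_command:
  series: "4 -4 0 0 255;0 0 30 0 255;0 0 30 0 255;0 0 26 0 255;0 0 6 0 255;0 0 5 0 255;0 0 4 0 255;0 0 4 0 255;0 0 4 0 255;0 0 4 0 255;0 0 4 0 255;0 0 4 0 255;0 0 3 0 255;0 0 3 0 255"

```text
time_s: 3.9
tool_pos: [0.5412, 0.1676, 0.1871]
tool_rot: [180.0, -0.1, 13.1]
force: [-2.7, -2.9, 7.0]
grip_width: 0.0006
grasp_force: 3.5
```

Emit:
arm_command:
  series: "0 0 3 0 255;0 0 3 0 255;0 0 2 0 255;0 0 2 0 255;0 0 0 0 255;0 0 0 0 255"

```text
time_s: 4.4
tool_pos: [0.5414, 0.1677, 0.1783]
tool_rot: [179.9, -0.1, 13.1]
force: [-5.1, -3.9, 18.4]
grip_width: 0.0006
grasp_force: 9.5
```

Emit:
arm_command:
  series: "0 0 2 0 255;0 0 2 0 255;0 0 0 0 255;0 0 0 0 255"

```text
time_s: 4.73
tool_pos: [0.5414, 0.1678, 0.1781]
tool_rot: [179.8, -0.2, 13.1]
force: [-13.0, -8.1, 40.7]
grip_width: 0.0005
grasp_force: 20.0
```

The gate is on its stop: z stays at 0.178 while the force rises. I'll lift, move over the stack and turn the tool by 90°.

Emit:
arm_command:
  series: "0 0 -20 0 255;0 0 -25 0 255;0 0 -25 0 255;0 0 -27 0 255;-16 32 0 0 0;-17 33 0 0 0;-17 33 0 0 0;-17 33 0 0 0;-17 33 0 0 0;-17 33 0 0 0;-17 33 0 0 0;-17 33 0 0 0;-17 33 0 0 0;-16 30 0 0 0"

```text
time_s: 5.9
tool_pos: [0.4499, -0.1903, 0.2678]
tool_rot: [180.0, -0.0, 13.1]
force: [0.1, -0.1, -0.8]
grip_width: 0.0594
grasp_force: 0.0
```

Emit:
arm_command:
  series: "0 0 0 -0.12 0;0 0 0 -0.12 0;0 0 0 -0.12 0;0 0 0 -0.12 0;0 0 0 -0.12 0;0 0 0 -0.12 0;0 0 0 -0.12 0;0 0 0 -0.12 0;0 0 0 -0.12 0;0 0 0 -0.12 0;0 0 0 -0.12 0;0 0 0 -0.12 0;0 0 0 -0.12 0;0 0 0 0 0;0 0 0 0 0"

```text
time_s: 7.15
tool_pos: [0.4508, -0.188, 0.2678]
tool_rot: [-180.0, -0.0, 102.3]
force: [0.3, 0.6, 0.9]
grip_width: 0.0867
grasp_force: 0.0
```

Run:
```python
from h import *
o=telemetry.get_obs(); im=cams.read_camera('wrist'); cv2.imwrite('pics/w2.png',im); P=pose('wrist',o)
print(o['time_s'],o['tool_pos'],o['tool_rot'],o['grip_width'],o['qpos'])
print('expected px',proj(P,[.452,-.187,.124]))
for c in blobs(im,(0,0,512,384),(0,0,150),(179,60,255),200)[:4]:
    e=cv2.fitEllipse(c.astype(np.float32)); h=cv2.convexHull(c.astype(np.int32)); print(e,cv2.boundingRect(h),plane(P,e[0],.124))
s=cams.read_camera('scene');cv2.imwrite('pics/s2.png',s)
```

```text
7.15 [ 0.45081135 -0.18799001  0.26784453] [-1.79989655e+02 -2.82661311e-02  1.02309723e+02] 0.0867220852542162 [ 50.94525012  -1.50138029 -30.56007667 100.34794495  -0.79130371
  80.96979091  32.82804222]
expected px [263.30659319 179.01980929]
((68.29640197753906, 146.99818420410156), (166.19888305664062, 251.00645446777344), 164.1651611328125) (0, 0, 158, 271) [ 0.27550975 -0.19533805  0.124     ]
((267.2652893066406, 176.06495666503906), (63.73679733276367, 73.0433578491211), 0.04463429003953934) (235, 139, 66, 74) [ 0.45494556 -0.1835074   0.124     ]
((474.8932189941406, 189.73683166503906), (23.686159133911133, 50.65684509277344), 20.93170928955078) (459, 169, 34, 43) [ 0.64557913 -0.15524332  0.124     ]
((438.7679443359375, 290.41510009765625), (19.687538146972656, 34.959754943847656), 90.77943420410156) (422, 281, 33, 20) [ 0.65037025 -0.26262718  0.124     ]
```

View pics/w2.png

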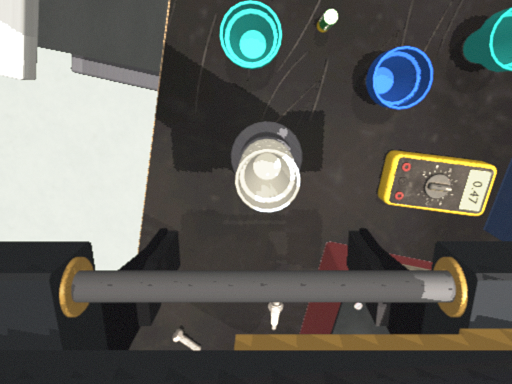

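The wrist view shows the white stack with its rim centred at about (268,181), which gives (0.456, -0.188). That is within 4 mm of the top-view estimate. I'll centre, come lower and re-measure.

Emit:
arm_command:
  series: "-1 5 0 0 0;0 0 25 0 0;0 0 25 0 0;0 0 20 0 0;0 0 0 0 0;0 0 0 0 0"

```text
time_s: 7.75
tool_pos: [0.4556, -0.1877, 0.198]
tool_rot: [-179.9, -0.1, 102.5]
force: [0.5, -0.1, 0.4]
grip_width: 0.0871
grasp_force: 0.0
```

Run:
```python
from h import *
o=telemetry.get_obs(); im=cams.read_camera('wrist'); cv2.imwrite('pics/w3.png',im); P=pose('wrist',o)
print(o['time_s'],o['tool_pos'],o['tool_rot'])
print('expected px',proj(P,[.4555,-.188,.124]))
for c in blobs(im,(150,60,400,330),(0,0,150),(179,60,255),200)[:3]:
    x,y,w,h=cv2.boundingRect(c.astype(np.int32)); print(x,y,w,h)
    k=c[c[:,1]>y+h*.6]; e=cv2.fitEllipse(k.astype(np.float32)); print(e,plane(P,e[0],.124)); print(plane(P,(x,e[0][1]),.124),plane(P,(x+w-1,e[0][1]),.124))
```

```text
7.75 [ 0.45558739 -0.18772169  0.1980135 ] [-1.79928162e+02 -8.18542045e-02  1.02456909e+02]
expected px [261.41658172 203.8061175 ]
221 148 83 95
((261.9547119140625, 199.652099609375), (83.10803985595703, 83.89813232421875), 161.4291534423828) [ 0.45520412 -0.18484387  0.124     ]
[ 0.4264013  -0.19121272  0.124     ] [ 0.48406324 -0.17846257  0.124     ]
182 314 93 8
((218.92445373535156, 319.7928771972656), (2.0173630714416504, 89.58692169189453), 89.085693359375) [ 0.44317988 -0.29098733  0.124     ]
[ 0.41423291 -0.29740139  0.124     ] [ 0.48634256 -0.28142336  0.124     ]
```

View pics/w3.png

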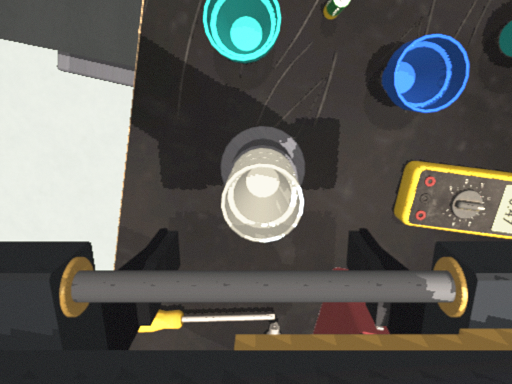

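The rim ellipse is centred at about (262,202), so the cup sits at (0.4555, -0.187), 1 mm from the tool axis. I'll descend so the tip stays at z of about 0.104, above the middle cup's rim at 0.100.

Emit:
arm_command:
  series: "0 0 25 0 0;0 0 25 0 0;0 0 18 0 0;0 0 12 0 0;0 0 8 0 0;0 0 5 0 0;0 0 0 0 0;0 0 0 0 0"

```text
time_s: 8.47
tool_pos: [0.4566, -0.1883, 0.1065]
tool_rot: [179.9, 0.1, 102.5]
force: [-0.4, 0.6, 0.0]
grip_width: 0.0872
grasp_force: 0.0
```

Emit:
arm_command:
  series: "0 0 2 0 0;0 0 0 0 255;0 0 0 0 255;0 0 0 0 255;0 0 0 0 255;0 0 0 0 255;0 0 0 0 255;0 0 0 0 255;0 0 0 0 255"
  squeeze: 10

```text
time_s: 9.22
tool_pos: [0.4559, -0.1881, 0.1037]
tool_rot: [-180.0, 0.0, 102.5]
force: [-0.8, 0.0, 2.3]
grip_width: 0.0609
grasp_force: 10.0
```

Emit:
arm_command:
  series: "0 0 -3 0 255;0 0 -5 0 255;0 0 -6 0 255;0 0 -8 0 255;0 0 -8 0 255;0 0 -8 0 255;0 0 -8 0 255;0 0 -8 0 255;0 0 -8 0 255;0 0 -8 0 255;0 0 -8 0 255;0 0 -10 0 255;0 0 0 0 255;0 0 0 0 255"

```text
time_s: 10.38
tool_pos: [0.4563, -0.1882, 0.1922]
tool_rot: [179.9, 0.1, 102.5]
force: [0.4, -0.2, -1.0]
grip_width: 0.0609
grasp_force: 10.0
```

Run:
```python
from h import *
o=telemetry.get_obs(); w=cams.read_camera('wrist'); s=cams.read_camera('scene'); t=cams.read_camera('top'); 
print(o['time_s'],o['tool_pos'],o['tool_rot'],o['force'],o['grip_width'],o['qpos'])
a=cv2.resize(s[130:250,130:340],(700,400),interpolation=cv2.INTER_CUBIC)
cv2.imwrite('pics/s4.png',a)
cv2.imwrite('pics/s4f.png',s);cv2.imwrite('pics/t4.png',t);cv2.imwrite('pics/w4.png',w)
```

```text
10.3833 [ 0.45626658 -0.18819776  0.19222984] [1.79947572e+02 5.53097078e-02 1.02487554e+02] [ 0.38821476 -0.16772795 -0.95436895] 0.06089884788733488 [ 50.35836916   1.65482805 -31.33207214 106.29168112   0.92428782
  72.22326114  31.24339438]
```

View pics/s4.png

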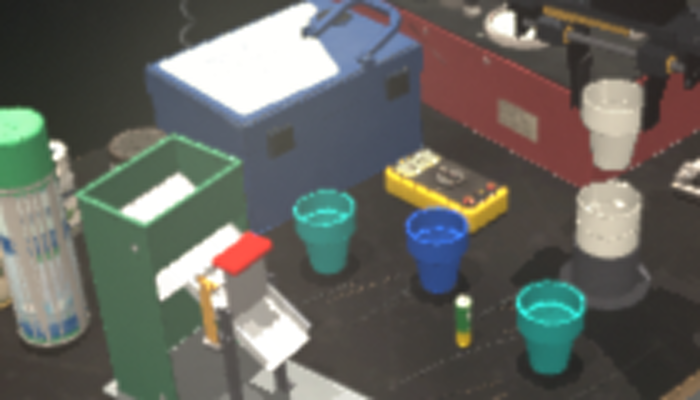

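The white cup is lifted clear at crop (612,120), and two collars remain nested in the holder at (607,215). The gate handle is low, with the brass catch beside it at (208,300). I'll travel towards the pad.

Emit:
arm_command:
  series: "10 2 0 0 255;18 4 0 0 255;19 4 0 0 255;19 4 0 0 255;19 4 0 0 255;19 4 0 0 255;19 4 0 0 255;19 4 0 0 255;19 4 0 0 255;19 5 0 0 255;18 4 0 0 255;14 3 0 0 255;10 3 0 0 255;0 0 0 0 255;0 0 0 0 255"

```text
time_s: 11.78
tool_pos: [0.4555, 0.0395, 0.1913]
tool_rot: [-180.0, 0.0, 102.6]
force: [-0.6, -0.3, -0.7]
grip_width: 0.0613
grasp_force: 10.0
```

Run:
```python
from h import *
o=telemetry.get_obs(); im=cams.read_camera('wrist'); cv2.imwrite('pics/w5.png',im); P=pose('wrist',o)
print(o['time_s'],o['tool_pos'],o['tool_rot'],o['grip_width'])
u=proj(P,[.46,.15,.008]); print('expected',u)
for n,z in (('pad',.008),('handle',.178)):
  lo,hi=((18,90,70),(38,255,255)) if n=='pad' else ((170,120,70),(8,255,255))
  for c in blobs(im,(100,0,512,300),lo,hi,60)[:4]:
    e=cv2.fitEllipse(c.astype(np.float32)); print(n,e,cv2.boundingRect(c.astype(np.int32)),plane(P,e[0],z),plane(P,cv2.minAreaRect(c.astype(np.float32))[0],z))
```

```text
11.7833 [0.45545578 0.03947633 0.19132133] [-1.79968235e+02  2.31274249e-02  1.02560244e+02] 0.061260421546409836
expected [292.16367736  59.09909491]
pad ((293.7159118652344, 59.02995681762695), (68.94657135009766, 74.0390625), 11.248981475830078) (259, 22, 71, 75) [0.46141046 0.15037634 0.008     ] [0.4616649  0.15045998 0.008     ]
pad ((124.6044692993164, 276.55230712890625), (19.283357620239258, 44.15855407714844), 20.379159927368164) (113, 257, 27, 43) [ 0.33058022 -0.11411181  0.008     ] [ 0.32891441 -0.11624805  0.008     ]
pad ((401.2618713378906, 276.58349609375), (19.30643081665039, 44.36661148071289), 159.8551483154297) (387, 257, 27, 43) [ 0.63552532 -0.04618916  0.008     ] [ 0.63770983 -0.04736416  0.008     ]
handle ((484.3255615234375, 41.55549240112305), (61.40388488769531, 95.20426177978516), 7.170600414276123) (453, 0, 59, 81) [0.53640973 0.15981992 0.178     ] [0.53507715 0.16021416 0.178     ]
```

View pics/w5.png

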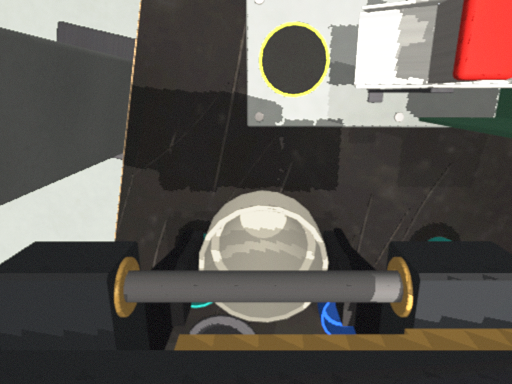

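The wrist view shows the pad ring centred at (294,59), which gives (0.461, 0.150) and agrees with the fixed views. The held cup is upright, about 2 mm towards tool +x. I'll turn 90° so that the fingers close along feeder y, then approach.

Emit:
arm_command:
  series: "0 0 0 -0.12 255;0 0 0 -0.12 255;0 0 0 -0.12 255;0 0 0 -0.12 255;0 0 0 -0.12 255;0 0 0 -0.12 255;0 0 0 -0.12 255;0 0 0 -0.12 255;0 0 0 -0.12 255;0 0 0 -0.12 255;0 0 0 -0.12 255;0 0 0 -0.12 255;0 0 0 -0.12 255;0 0 0 -0.02 255;0 0 0 0 255"

```text
time_s: 13.08
tool_pos: [0.4556, 0.0383, 0.1914]
tool_rot: [-180.0, -0.0, -167.2]
force: [-0.5, -0.2, -0.8]
grip_width: 0.0608
grasp_force: 10.0
```

Emit:
arm_command:
  series: "-3 9 0 0 255;-4 14 0 0 255;-5 18 0 0 255;-5 18 0 0 255;-5 18 0 0 255;-5 14 0 0 255;-4 10 0 0 255;-1 5 0 0 255;0 0 0 0 255;0 0 0 0 255;0 0 0 0 255"

```text
time_s: 14.0
tool_pos: [0.463, 0.1489, 0.1914]
tool_rot: [-180.0, -0.0, -167.1]
force: [-0.2, 0.4, 0.4]
grip_width: 0.0614
grasp_force: 10.0
```

Emit:
arm_command:
  series: "0 2 20 0 255;0 0 25 0 255;0 0 25 0 255;0 0 20 0 255;0 0 15 0 255;0 0 10 0 255;0 0 6 0 255;0 0 3 0 255;0 0 0 0 255;0 0 0 0 255"

```text
time_s: 14.83
tool_pos: [0.4632, 0.1518, 0.0682]
tool_rot: [-180.0, 0.1, -167.0]
force: [-0.2, -0.4, -0.0]
grip_width: 0.0612
grasp_force: 10.0
```

Emit:
arm_command:
  series: "0 0 3 0 255;0 0 3 0 255;0 0 2 0 255;0 0 1 0 255;0 0 0 0 255;0 0 0 0 255"

```text
time_s: 15.33
tool_pos: [0.4625, 0.1518, 0.0585]
tool_rot: [-180.0, -0.0, -167.0]
force: [0.1, 0.1, -0.1]
grip_width: 0.0612
grasp_force: 10.0
```

Emit:
arm_command:
  series: "0 0 1 0 255;0 0 1 0 255;0 0 0 0 255;0 0 0 0 255"

```text
time_s: 15.67
tool_pos: [0.4632, 0.152, 0.0577]
tool_rot: [-180.0, 0.1, -167.0]
force: [-2.8, -1.4, 7.1]
grip_width: 0.0608
grasp_force: 10.0
```

The cup made contact at the predicted height (0.0577, 7 N). I'll back off 1 mm of preload, open and retreat upward.

Emit:
arm_command:
  series: "0 0 -1 0 255;0 0 0 0 0;0 0 0 0 0;0 0 0 0 0;0 0 0 0 0;0 0 0 0 0;0 0 -5 0 0;0 0 -10 0 0;0 0 -20 0 0;0 0 -25 0 0;0 0 -25 0 0;0 0 -25 0 0;0 0 -25 0 0;0 0 -15 0 0;0 0 0 0 0;0 0 0 0 0"

```text
time_s: 17.0
tool_pos: [0.4631, 0.152, 0.2089]
tool_rot: [-179.9, 0.1, -167.0]
force: [-0.4, 0.0, -0.1]
grip_width: 0.0867
grasp_force: 0.0
```

Run:
```python
from h import *
o=telemetry.get_obs(); im=cams.read_camera('wrist'); P=pose('wrist',o); s=cams.read_camera('scene')
print(o['time_s'],o['tool_pos'],o['tool_rot'],o['force'])
print('expected rim px',proj(P,[.4612,.1502,.078]),'foot',proj(P,[.4612,.1502,.008]))
for c in blobs(im,(150,60,400,300),(0,0,150),(179,60,255),200)[:4]:
    x,y,w,h=cv2.boundingRect(c.astype(np.int32)); print(x,y,w,h,plane(P,cv2.fitEllipse(c.astype(np.float32))[0],.078))
a=cv2.resize(im,(448,336),interpolation=cv2.INTER_AREA); b=cv2.resize(s[170:285,155:270],(336,336),interpolation=cv2.INTER_CUBIC)
cv2.imwrite('pics/f.png',np.hstack([a,b]))
```

```text
17.0 [0.46314418 0.15201083 0.20887567] [-1.79944822e+02  1.49546131e-01 -1.66977138e+02] [-0.44927113  0.03480976 -0.07245948]
expected rim px [261.86501073 179.43148766] foot [262.13474077 163.37910439]
206 123 114 148 [0.48409944 0.16032107 0.078     ]
206 137 15 33 [0.44555072 0.10255877 0.078     ]
```

View pics/f.png

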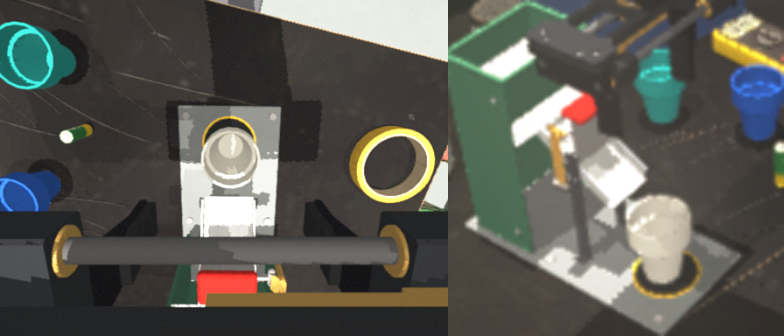

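The cup stands upright on the pad. Its rim centre is at about (263,180), against (262,179) expected for a centred cup, so it is within 2 mm. The gate is down with the brass catch upright beside it, and the gripper is clear.

```bash
python3 -c "
from cell import env
print(env.sign_off())"
```

```text
the job is handed in; nothing more can be done
None
```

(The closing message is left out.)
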